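Stack the gate set and the door set in the hardware drawer

TASK

Make up two stacks of fittings in the drawer. On the green pad lay the bronze hinge, then the zinc hasp on the hinge, then the red gate latch on the hasp; on the blue pad lay the black backing board and stand the steel D handle on it. Centre each piece, right way up, with its length along the pad, let go of everything, and do not shift the hook-and-eye, the yellow padlock or the cardboard screw box.

Things in the scene. Friction and masses are not known exactly. Their poses are not given: they have to be found in the camera images.
- hinge: Bronze-brown rising butt hinge, folded shut: a flat block 46 wide (x, from -23 to 23) by 100 long (y) by 12 mm high, with its round barrel along the +x long edge, level with the flat top. About 0.36 kg. Origin: centre of its underside; x across, y along its length, z up. Loose, flat on the drawer floor at the start, long side within 0.5 rad of world y.
- hasp: Pale grey pitted zinc hasp, folded shut: a flat bar 36 wide (x) by 96 long (y) by 10 mm high, flat on top, with a dark slot along one half. About 0.16 kg. Origin: centre of its underside; x across, y along its length, z up. Loose, flat on the drawer floor at the start, long side within 0.5 rad of world y.
- latch: Red-enamelled gate latch: base 34 (x) by 88 (y) by 4 mm; on its middle a housing 30 (x) by 50 (y), 20 mm high in all; a steel bolt 10 mm thick along y from y = -46 to 54 mm; a knob on top to 29 mm. About 0.2 kg. Origin: centre of its underside; x across, y along its length, z up. Loose, flat on the drawer floor at the start, long side within 0.5 rad of world y.
- board: Black-painted wooden backing board for the handle, 42 wide (x) by 124 long (y) by 12 mm high, flat. About 0.1 kg. Origin: centre of its underside; x across, y along its length, z up. Loose, flat on the drawer floor at the start, long side within 0.5 rad of world y.
- pull: Bright steel D pull handle standing on two feet, each 28 (x) by 22 (y) by 4 mm, at y = -40 and 40 mm; the grip is a round bar 12 mm thick along y, its axis 35 mm above the underside, straight from y = -31 to 31 mm, open beneath. About 0.16 kg. Origin: centre of its underside; x across, y along its length, z up. Loose, flat on the drawer floor at the start, long side within 0.5 rad of world y.
- green_pad: Green flat pad fixed to the drawer floor, 64 wide (x) by 130 long (y) by 4 mm high: the place of the gate set. Origin at the centre of its underside, its top 4 mm above that; its length is within 0.4 rad of the left-right direction. The plywood drawer floor is at z = 0.006 m.
- blue_pad: Blue flat pad fixed to the drawer floor, 64 wide (x) by 130 long (y) by 4 mm high: the place of the door set. Origin at the centre of its underside, its top 4 mm above that; its length is within 0.4 rad of world y. The drawer is fixed: inside x 0.345 to 0.775, y -0.49 to 0.49 m, walls 50 mm high, the far one 75 mm with key pegs reaching 32 mm inwards.
- hook_eye: Bystander: dark iron hook hooked in its eye, one piece 24 wide (x) by 96 long (y) by 15 mm high. Origin at the centre of its underside. Loose; leave it alone.
- padlock: Bystander: yellow padlock with a steel shackle, lying flat near the left wall of the drawer, 44 (x) by 70 (y) by 20 mm high. Origin on its underside about the middle. Loose; leave it alone.
- screw_box: Bystander: cardboard box of screws near the right wall of the drawer, 70 (x) by 48 (y) by 34 mm high. Origin at the centre of its underside. Loose; leave it alone.

How it is judged:
At the end, for the whole second after the job is handed in: Hinge on green pad, board on blue pad, centred within 15 mm; hasp on hinge, latch on hasp, D handle on board, centred within 12 mm. Each flat and right way up on the piece beneath (height within 3 mm, tilt under 0.1 rad), lengthwise along it within 0.25 rad either way, at rest (horizontal distance between hinge and green_pad below 0.015 m and angle between the y axis of hinge and the y axis of green_pad, either way round below 0.25 rad and angle between each of hinge, hasp, latch, board, pull's own z axis and vertical below 0.1 rad and z of hinge in the frame of green_pad between 0.001 and 0.007 m and linear speed of each of hinge, hasp, latch, board, pull below 0.02 m/s and angular speed of each of hinge, hasp, latch, board, pull below 0.2 rad/s and horizontal distance between hasp and hinge below 0.012 m and angle between the y axis of hasp and the y axis of hinge, either way round below 0.25 rad and z of hasp in the frame of hinge between 0.009 and 0.015 m and horizontal distance between latch and hasp below 0.012 m and angle between the y axis of latch and the y axis of hasp, either way round below 0.25 rad and z of latch in the frame of hasp between 0.007 and 0.013 m and horizontal distance between board and blue_pad below 0.015 m and angle between the y axis of board and the y axis of blue_pad, either way round below 0.25 rad and z of board in the frame of blue_pad between 0.001 and 0.007 m and horizontal distance between pull and board below 0.012 m and angle between the y axis of pull and the y axis of board, either way round below 0.25 rad and z of pull in the frame of board between 0.009 and 0.015 m); the robot touches nothing.
It fails at once if the hook-and-eye was shifted by more than 15 mm (distance of hook_eye from where it was at the start of the episode above 0.015 m).
It fails at once if the padlock was shifted by more than 15 mm (distance of padlock from where it was at the start of the episode above 0.015 m).
It fails at once if the screw box was shifted by more than 15 mm (distance of screw_box from where it was at the start of the episode above 0.015 m).
It also fails if it takes over 128 s, if anything falls off the work surface, if the arm or the gripper's body presses on something with over 40 N, if the wrist force passes 120 N, or if a joint passes its speed limit or range.

ROBOT

A 6-joint arm with a two-finger parallel gripper is mounted at the origin on the work surface. World frame = base frame: x ahead of the robot, y to its left, z up, the work surface at z = 0. Lengths are in m, angles in rad, forces in N, time in s.
With the tool pointing down it reaches from about 0.325 to 1 m from the base axis. Payload 5.1 kg.
Tool frame: the origin (TCP) lies between the finger pads; the fingertips stand 22 mm ahead of it and the grasp point (between the pads) lies 3 mm ahead of it; z points along the fingers, y is the line along which they close (so a half turn about z gives the same grasp; the last joint's range is limited). The gripper opens to 85 mm and grips with 20 to 120 N. Pads are 22 mm wide; open, the fingers measure 114 mm over their backs; the gripper's body (76 mm by 85 mm) begins 54 mm behind the grasp point. The pads swing forward as they close: fully open they stand 13 mm farther back than shut.
Start: joints at [-1.304, 0.124, 1.65, -0, 1.367, -0.083], TCP at [0.223, -0.611, 0.218] pointing down, gripper open.
Joint ranges: [-2.61, 2.61], [-1.02, 2.33], [0.03, 2.71], [-1.35, 4.49], [0.32, 2.68], [-2.91, 2.91]. Speed limits (rad/s): [2.57, 2.57, 3.14, 3.14, 3.14, 3.14].

INTERFACE

Orientations are given as [roll, pitch, yaw] about the fixed x, y, z axes, in that order (R = Rz(yaw) Ry(pitch) Rx(roll)).
In Python, from rig import telemetry, viewer, robot gives the robot as it stands. The module is installed in compiled form; this text tells all that it offers.
- The arm moves only by the tool arm_command, never from a script. Its argument "motion" is one flat list of numbers, 4 for each row, row after row: the shift along the tool's x, y, z in cm, then the turn about the tool's z in degrees. A call has 1 to 10 rows; each row is the pose to reach, as a shift and turn from the pose commanded when the call began, along the tool's axes at that moment; what a row does not reach only later rows make up. A row lasts 1/8 s, in which the tool goes at most 62.5 mm and 10.7 degrees, less where a joint would pass 70% of its speed; a pose out of reach is approached as far as the arm can. A call with a gripper value outside its range is refused whole. "jaw" is the closure, from -1 (fully open) to 1 (shut), set as the call begins (left out, the last holds). The fingers move at their own pace and stop on an object; "grip_force" is the grip in N (left out, the last holds). Time passes only in rows, so rows that repeat a pose let the fingers close. It gives the time, the measured TCP pose, the force, the opening and the grip force at its end, in the units of the state.
- telemetry.observe(): the state, without advancing time (a new reading comes with each control period).
- viewer.camera(name): name is "scene" or "top" or "wrist"; returns the picture (480x640x3 uint8, blue, green, red); there is no depth.
- viewer.get_calibration(name): a dict with "fx", "fy", "cx", "cy" (pixels), "k1" (the pictures are not rectified: a ray, as slopes to the right and down, at radius r is drawn at 1 + k1 r^2 times it, then the intrinsics apply), "world_to_cam" (4x4, takes a point from world to camera coordinates). Camera axes: x right, y down, z forward; pixel columns grow to the right and rows downward; lengths in m; the calibration is good to about 2 mm. A picture is of the moment at which its call begins: read the wrist's pose just before it. get_calibration takes no time and is no camera call; for the wrist camera it gives the pose at the moment of the call.
- robot.hand_in(): hands the job in; it is judged then, once.
Trained networks look in the newest picture that a camera, given by its name, has taken for a name from the list of things; names that differ only in an ending like _2 or _b are one class to them, and where a whole thing is asked for, a point or a joint stands for the part that bears it (a point fixed in the world has none). Each returns a list of dicts, best first, with "confidence" (0 to 1); they miss things now and then, are a little off and sometimes report something else, mostly with a low value. They report only what shows in the picture. A call takes as long as a camera call.
- viewer.find_in(camera, label): "rect" ([left, top, width, height] in pixels, round what is visible of it).
- viewer.pinpoint(camera, label): "pixel" ([row, column] in pixels: a listed point, or the origin of a listed thing).
The state is a dict: "time_s": time; "q": joint angles; "joint_velocities": joint speeds; "effort": joint torques, N m; "eef_pos": TCP position; "ee_rot": TCP orientation; "wrist_force": force on the tool from outside, world axes, zero at the start; "ft_torque": the same for the moment, N m; "gripper_width": finger opening in m; "grasp_force": force on a finger pad.
Only numpy, scipy, OpenCV 4.12 (cv2) and the standard library are available. Lean on these libraries where they do the work, as an engineer would, in place of code of your own. Each camera call takes 0.05 s, during which the arm holds its last target. There are 200 camera calls.

## Working session

There is one attempt and no reset: what is moved stays moved. The work goes in short steps, Python scripts to look and compute and a tool call to move; the robot and the scene stay as the last step left them, time stands still between calls to the robot, and variables do not carry over. Pictures are saved under pics/ and viewed, at most 14 in all, crops included, and the job is handed in when it is done.

Besides the shell and the picture viewer there is one more tool, called by a JSON object that holds its "api" and its "payload", one argument or row to a line. arm_command: Moves the arm, as the interface text tells. Its arguments: {"type":"object","properties":{"motion":{"type":"array","items":{"type":"number"}},"jaw":{"type":"number"},"grip_force":{"type":"number"}},"required":["motion"]}

```bash
mkdir -p pics; python3 - <<'E'
from rig import telemetry, viewer, robot
import cv2
s=telemetry.observe(); print({k:(s[k]) for k in("time_s","eef_pos","ee_rot","gripper_width")})
for c in("top","scene"):
    cv2.imwrite(f"pics/{c}0.png",viewer.camera(c)); k=viewer.get_calibration(c); print(c,k)
print(viewer.get_calibration("wrist"))
E
```

```text
{'time_s': 0.0, 'eef_pos': array([ 0.22256538, -0.61001489,  0.21674536]), 'ee_rot': array([-3.13947206e+00, -2.00674368e-04,  3.49781462e-01]), 'gripper_width': 0.08531554634216329}
top {'fx': 436.099307831869, 'fy': 436.099307831869, 'cx': 319.22172778646654, 'cy': 238.39349045156763, 'k1': -0.0779623921774006, 'world_to_cam': array([[-0.01242356, -0.99947655, -0.02987097,  0.02354195],
       [-0.99213937,  0.01604144, -0.12410539,  0.52335278],
       [ 0.1245196 ,  0.02809434, -0.99181933,  0.99450781],
       [ 0.        ,  0.        ,  0.        ,  1.        ]])}
scene {'fx': 450.811017139409, 'fy': 450.811017139409, 'cx': 318.06013120818943, 'cy': 241.55618389880613, 'k1': -0.055310951658122214, 'world_to_cam': array([[ 0.05591858,  0.99825462,  0.01899564, -0.03185841],
       [ 0.76420578, -0.0305487 , -0.64424863, -0.37840143],
       [-0.64254388,  0.05054204, -0.76458019,  1.38294183],
       [ 0.        ,  0.        ,  0.        ,  1.        ]])}
{'fx': 422.5786322369166, 'fy': 422.5786322369166, 'cx': 313.1590094023159, 'cy': 241.24805200015976, 'k1': -0.05405485889244117, 'world_to_cam': array([[ 0.34282253, -0.93939912, -0.00141765, -0.6486391 ],
       [-0.89031887, -0.32539195,  0.31851593, -0.04123516],
       [-0.29967488, -0.10793227, -0.94791645,  0.37960535],
       [ 0.        ,  0.        ,  0.        ,  1.        ]])}
```

View pics/top0.png

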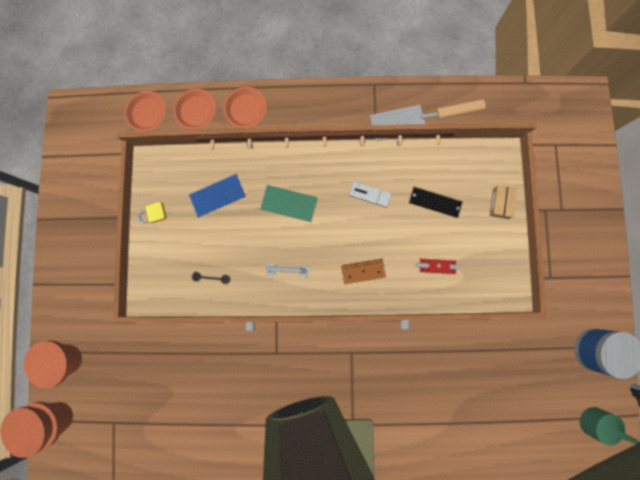

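View pics/scene0.png

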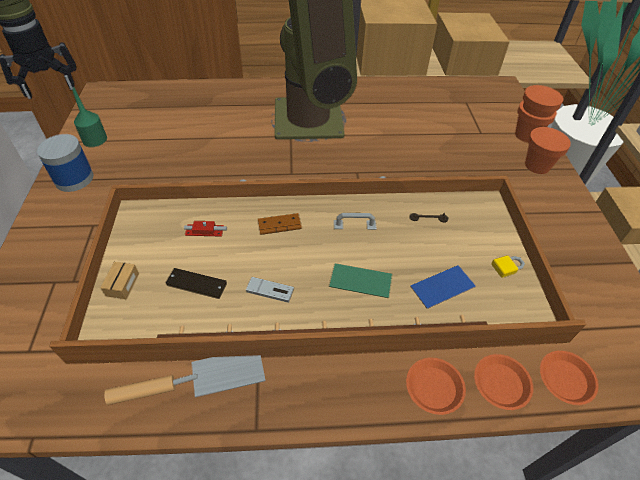

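```bash
cat > h.py <<'E'
import numpy as np, cv2, sys
from rig import telemetry, viewer, robot
def K(c): return np.array([[c['fx'],0,c['cx']],[0,c['fy'],c['cy']],[0,0,1.]]), np.array([c['k1'],0,0,0.])
def rays(c,px):
    k,d=K(c); u=cv2.undistortPoints(np.float64(px).reshape(-1,1,2),k,d).reshape(-1,2)
    T=c['world_to_cam']; R=T[:3,:3]; o=-R.T@T[:3,3]
    return o, np.c_[u,np.ones(len(u))]@R
def plane(c,px,z):
    o,r=rays(c,px); return o[:2]+r[:,:2]*((z-o[2])/r[:,2])[:,None]
def project(c,P):
    k,d=K(c); T=c['world_to_cam']
    return cv2.projectPoints(np.float64(P).reshape(-1,1,3),T[:3,:3],T[:3,3],k,d)[0].reshape(-1,2)
def tri(obs):  # [(calib, pixel)]
    A=np.zeros((3,3)); b=np.zeros(3)
    for c,p in obs:
        o,r=rays(c,[p]); r=r[0]/np.linalg.norm(r[0]); M=np.eye(3)-np.outer(r,r); A+=M; b+=M@o
    return np.linalg.solve(A,b)
def pose():
    s=telemetry.observe(); return s['eef_pos'], np.degrees(s['ee_rot'][2]), s
def go(x,y,z,yaw):   # motion row (cm,deg) from measured pose, tool pointing down
    p,w,s=pose(); a=np.radians(w); d=np.array([x,y,z])-p
    t=(yaw-w+90)%180-90
    return np.round([100*(d[0]*np.cos(a)+d[1]*np.sin(a)),100*(d[0]*np.sin(a)-d[1]*np.cos(a)),-100*d[2],-t],2).tolist()
E
python3 - <<'E'
from h import *
names="hinge hasp latch board pull green_pad blue_pad hook_eye padlock screw_box".split()
ct=viewer.get_calibration("top");cs=viewer.get_calibration("scene")
viewer.camera("top");viewer.camera("scene")
for n in names:
    t=viewer.pinpoint("top",n);s=viewer.pinpoint("scene",n)
    if t and s:
        a=t[0]["pixel"][::-1];b=s[0]["pixel"][::-1]
        print(n,np.round(a),np.round(b),round(t[0]['confidence'],2),round(s[0]['confidence'],2),tri([(ct,a),(cs,b)]).round(3),plane(ct,[a],.006).round(3))
    else: print(n,t,s)
c=viewer.get_calibration("wrist");T=c['world_to_cam'];o=-T[:3,:3].T@T[:3,3];print("wristcam",o,pose()[0], T[2,:3])
print(go(.46,-.2,.36,90))
E
```

```text
hinge [362. 269.] [281. 226.] 0.76 0.92 [ 0.451 -0.084  0.01 ] [[ 0.451 -0.085]]
hasp [372. 196.] [269. 286.] 0.62 0.67 [ 0.628 -0.111  0.016] [[ 0.631 -0.114]]
latch [438. 266.] [206. 228.] 0.69 0.6 [ 0.454 -0.264  0.012] [[ 0.455 -0.268]]
board [436. 205.] [195. 281.] 0.94 0.78 [ 0.605 -0.268  0.01 ] [[ 0.605 -0.268]]
pull [286. 272.] [357. 225.] 0.56 0.57 [ 0.447  0.1   -0.   ] [[0.447 0.097]]
green_pad [288. 203.] [360. 279.] 0.96 0.82 [0.614 0.09  0.012] [[0.616 0.092]]
blue_pad [216. 196.] [439. 285.] 0.97 0.59 [0.636 0.266 0.008] [[0.637 0.271]]
hook_eye [210. 278.] [430. 217.] 0.64 0.64 [0.434 0.283 0.009] [[0.434 0.282]]
padlock [152. 213.] [510. 268.] 0.81 0.97 [0.597 0.435 0.006] [[0.597 0.432]]
screw_box [499. 202.] [121. 285.] 0.56 0.59 [ 0.61  -0.425  0.011] [[ 0.611 -0.424]]
wristcam [ 0.29948652 -0.58204199  0.37319357] [ 0.22270546 -0.61065238  0.21804327] [-0.29919934 -0.10966869 -0.94786736]
[36.36, -30.45, -14.2, -69.96]
```

{"api": "arm_command", "payload": {
  "motion": [36.4,-30.5,-14,-70,36.4,-30.5,-14,-70,36.4,-30.5,-14,-70,36.4,-30.5,-14,-70,36.4,-30.5,-14,-70,36.4,-30.5,-14,-70,36.4,-30.5,-14,-70,36.4,-30.5,-14,-70,36.4,-30.5,-14,-70,36.4,-30.5,-14,-70]
}}

```text
time_s: 2.45
eef_pos: [0.4599, -0.1995, 0.3577]
ee_rot: [-3.141, 0.0, 1.572]
wrist_force: [0.1, 0.6, 0.2]
gripper_width: 0.0855
grasp_force: 0.0
```

{"api": "arm_command", "payload": {
  "motion": [0,0,0,0,0,0,0,0]
}}

```text
time_s: 2.7
eef_pos: [0.4595, -0.2004, 0.3574]
ee_rot: [-3.141, -0.0, 1.569]
wrist_force: [-0.2, 0.2, -0.1]
gripper_width: 0.0853
grasp_force: 0.0
```

```bash
cat > look.py <<'E'
from h import *; import pickle
n=sys.argv[1]; c=viewer.get_calibration("wrist"); im=viewer.camera("wrist")
cv2.imwrite(f"pics/{n}.png",im); pickle.dump(c,open(n+".pkl","wb"))
p,w,s=pose(); print(s['time_s'],p.round(4),round(w,2))
for a in sys.argv[2:]: print("go",a,go(*map(float,a.split(','))))
E
python3 look.py w1 .46,.2,.36,90
```

```text
2.75 [ 0.4596 -0.2003  0.3575] 89.93
go .46,.2,.36,90 [40.03, -0.01, -0.25, -0.07]
```

View pics/w1.png

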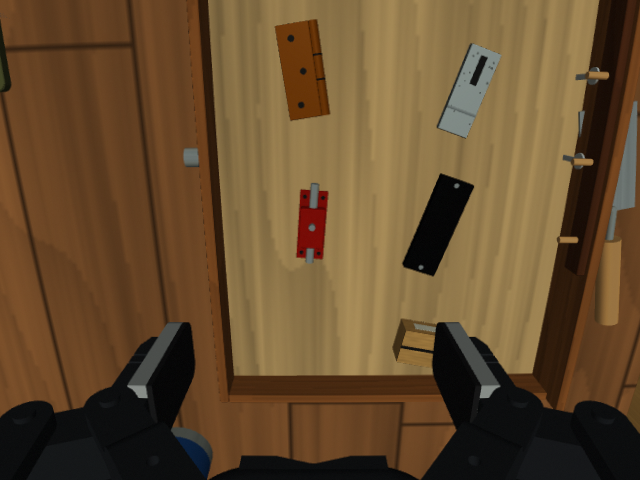

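The wrist view shows the hinge at (302,70), hasp (469,90), latch (312,225), board (438,225) and the screw box at (415,343). Next I take views at y=0 and y=0.22.

{"api": "arm_command", "payload": {
  "motion": [18,0,0,0,18,0,0,0,18,0,0,0,18,0,0,0,18,0,0,0,18,0,0,0]
}}

```text
time_s: 3.5
eef_pos: [0.4601, -0.0207, 0.3578]
ee_rot: [-3.141, 0.0, 1.569]
wrist_force: [-0.6, -0.5, -0.3]
gripper_width: 0.0855
grasp_force: 0.0
```

```bash
python3 look.py w2
```

```text
3.55 [ 0.4601 -0.0207  0.3579] 89.9
```

{"api": "arm_command", "payload": {
  "motion": [25,0,0,0,25,0,0,0,25,0,0,0,25,0,0,0,25,0,0,0,25,0,0,0,25,0,0,0]
}}

```text
time_s: 4.42
eef_pos: [0.4603, 0.2291, 0.3581]
ee_rot: [3.141, 0.0, 1.569]
wrist_force: [0.4, -0.3, 0.6]
gripper_width: 0.085
grasp_force: 0.0
```

```bash
python3 look.py w3; python3 -c "
import cv2,numpy as np
a=cv2.imread('pics/w2.png');b=cv2.imread('pics/w3.png')
cv2.imwrite('pics/w23.png',cv2.resize(np.hstack([a[:,150:],b[:,150:]]),(800,392),interpolation=3))"
```

```text
4.475 [0.4603 0.2291 0.3581] 89.88
```

View pics/w23.png

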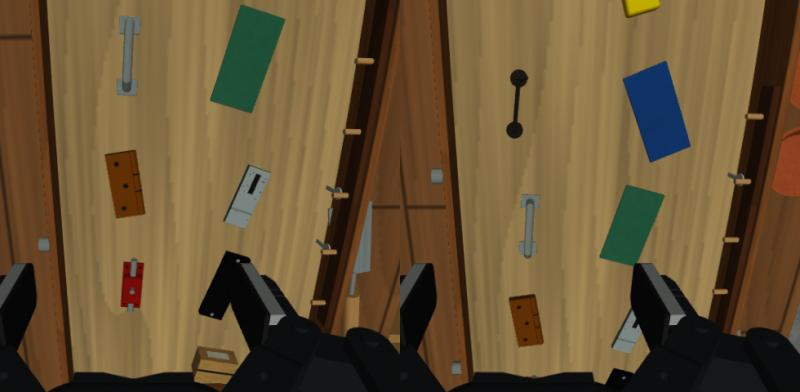

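```bash
cat > fit.py <<'E'
from h import *; import pickle
from scipy.optimize import minimize
def box(w,l,z0,z1,y0=0): return [[sx*w/2,y0+sy*l/2,z] for sx in(-1,1) for sy in(-1,1) for z in(z0,z1)]
def bar(): return [[6e-3*np.cos(t),y,.035+6e-3*np.sin(t)] for y in(-.031,.031) for t in np.arange(0,6.28,.5)]
M=dict(hinge=box(.046,.1,0,.012),hasp=box(.036,.096,0,.010),board=box(.042,.124,0,.012),green_pad=box(.064,.13,0,.004),blue_pad=box(.064,.13,0,.004),
 latch=box(.034,.088,0,.004)+box(.03,.05,0,.020)+box(.010,.1,.007,.017,.004),
 pull=box(.028,.022,0,.004,.04)+box(.028,.022,0,.004,-.04)+bar())
M={k:np.array(v) for k,v in M.items()}
def place(n,q):
    c,s=np.cos(q[2]),np.sin(q[2]); P=M[n]; return np.c_[P[:,0]*c-P[:,1]*s+q[0],P[:,0]*s+P[:,1]*c+q[1],P[:,2]+q[3]]
def mask(im,c,xy,z=.01,rad=.074):
    lab=cv2.cvtColor(cv2.GaussianBlur(im,(3,3),0),cv2.COLOR_BGR2LAB).astype(float)
    a=np.linspace(0,6.28,40); circ=project(c,np.c_[xy[0]+rad*np.cos(a),xy[1]+rad*np.sin(a),a*0+z])
    roi=cv2.fillPoly(np.zeros(im.shape[:2],np.uint8),[np.int32(circ)],1)
    a2=project(c,np.c_[xy[0]+rad*1.0*np.cos(a),xy[1]+rad*np.sin(a),a*0+z]).astype(int)
    a2=a2[(a2[:,0]>=0)&(a2[:,0]<640)&(a2[:,1]>=0)&(a2[:,1]<480)]
    bg=np.median(lab[a2[:,1],a2[:,0]],0)
    d=np.linalg.norm((lab-bg)*[.6,1,1],axis=2)
    m=((d>17)&(roi>0)).astype(np.uint8)
    k,L,S,_=cv2.connectedComponentsWithStats(m)
    m=np.isin(L,[i for i in range(1,k) if S[i,4]>25]).astype(np.uint8)
    return m
def hull(m):
    p=np.argwhere(m)[:,::-1]; return cv2.convexHull(np.vstack([p+o for o in([-.5,-.5],[.5,-.5],[-.5,.5],[.5,.5])]).astype(np.float32)).reshape(-1,2)
def fit(n,views,q0,zfix=None):  # views [(im,c)]
    H=[(c,hull(mask(im,c,q0[:2]))) for im,c in views]
    def cost(q):
        q=[*q[:3],q[3] if zfix is None else zfix]; e=0
        for c,h in H:
            g=cv2.convexHull(project(c,place(n,q)).astype(np.float32)).reshape(-1,2)
            i=cv2.intersectConvexConvex(h,g)[0]; A,B=cv2.contourArea(h),cv2.contourArea(g); e+=1-i/(A+B-i)
        return e/len(H)
    best=None
    for dy in(-.3,0,.3) if len(q0)<3 else (0,):
        q=[q0[0],q0[1],(q0[2] if len(q0)>2 else 0)+dy,.006]
        S=np.array([q]+[np.array(q)+d for d in np.diag([.01,.01,.15,.006])])
        r=minimize(cost,q,method='Nelder-Mead',options=dict(initial_simplex=S,xatol=1e-5,fatol=1e-6,maxiter=800))
        if best is None or r.fun<best.fun: best=r
    return best.x,best.fun
E
cat > m1.py <<'E'
from fit import *
V={n:(cv2.imread(f"pics/{n}.png"),pickle.load(open(n+".pkl","rb"))) for n in("w1","w2","w3")}
V["t"]=(cv2.imread("pics/top0.png"),viewer.get_calibration("top"))
Q0=dict(hinge=(.451,-.084),hasp=(.628,-.111),latch=(.454,-.264),board=(.605,-.268),pull=(.447,.1),green_pad=(.614,.09),blue_pad=(.636,.266))
U=dict(hinge="w1 w2",hasp="w1 w2",latch="w1 w2",board="w1 t",pull="w2 w3",green_pad="w2 t",blue_pad="w3 t")
for n in Q0:
    vs=U[n].split(); q,f=fit(n,[V[v] for v in vs],Q0[n]); 
    print(n,q.round(4),"deg",round(np.degrees(q[2]),1),"err",round(f,3))
    qs=[fit(n,[V[v]],q[:3],.006 if 'zz' else 0) for v in vs]; print("   ",[(a.round(4)[:3].tolist(),round(b,3)) for a,b in qs])
    for v in vs:
        im,c=V[v]; g=cv2.convexHull(project(c,place(n,q)).astype(np.float32)); 
        cv2.polylines(im,[np.int32(g*8)],True,(255,0,255),1,cv2.LINE_AA,3)
o=np.hstack([V["w1"][0][:400,200:600],V["w2"][0][:400,200:600]]); cv2.imwrite("pics/fit1.png",o)
E
python3 m1.py
```

```text
hinge [ 0.4477 -0.0868  0.1454  0.0076] deg 8.3 err 0.042
    [([0.4477, -0.0869, 0.1453], np.float64(0.043)), ([0.4475, -0.0863, 0.1506], np.float64(0.044))]
hasp [ 0.633  -0.1074 -0.3237  0.0077] deg -18.5 err 0.049
    [([0.6335, -0.1078, -0.3185], np.float64(0.051)), ([0.6336, -0.1066, -0.3231], np.float64(0.046))]
latch [ 0.4571 -0.2661 -0.0713  0.0048] deg -4.1 err 0.07
    [([0.4569, -0.266, -0.0651], np.float64(0.065)), ([0.4574, -0.2652, -0.0692], np.float64(0.074))]
board [ 0.6035 -0.2595 -0.3155  0.0325] deg -18.1 err 0.08
    [([0.6116, -0.2653, -0.3218], np.float64(0.075)), ([0.6106, -0.2653, -0.3395], np.float64(0.154))]
pull [ 0.4528  0.0946 -0.0529  0.0084] deg -3.0 err 0.035
    [([0.4527, 0.0945, -0.0561], np.float64(0.016)), ([0.4529, 0.0943, -0.052], np.float64(0.05))]
green_pad [ 0.6118  0.0897 -0.2606  0.02  ] deg -14.9 err 0.043
    [([0.6157, 0.0907, -0.2671], np.float64(0.037)), ([0.615, 0.0914, -0.2489], np.float64(0.087))]
blue_pad [0.6355 0.2694 0.3947 0.017 ] deg 22.6 err 0.073
    [([0.6388, 0.2697, 0.3961], np.float64(0.057)), ([0.6374, 0.2695, 0.3779], np.float64(0.133))]
```

View pics/fit1.png

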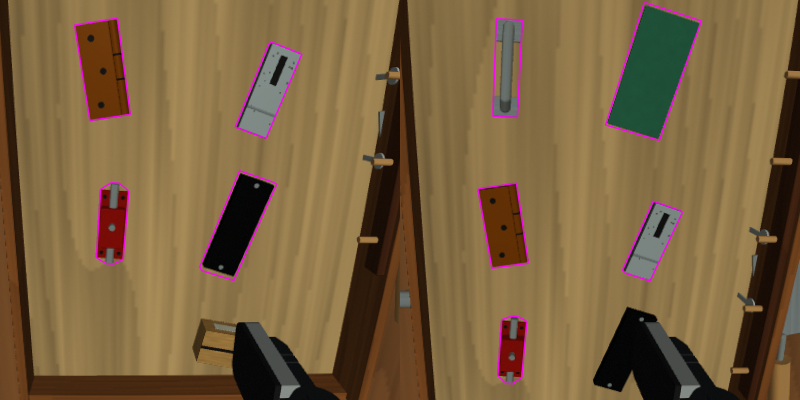

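The overlay outlines match the pieces and pads, with undersides near z 0.006. I'll start with the hinge at (0.448,-0.087).

```bash
cat > go.py <<'E'
from h import *
print(pose()[0].round(4),round(pose()[1],2))
for a in sys.argv[1:]: print(go(*map(float,a.split(','))))
E
python3 go.py .4477,-.0868,.09,98.3
```

```text
[0.4603 0.2291 0.3581] 89.88
[-31.59, -1.2, 26.81, -8.42]
```

{"api": "arm_command", "payload": {
  "motion": [-31.6,-1.2,26.8,-8.4,-31.6,-1.2,26.8,-8.4,-31.6,-1.2,26.8,-8.4,-31.6,-1.2,26.8,-8.4,-31.6,-1.2,26.8,-8.4,-31.6,-1.2,26.8,-8.4,-31.6,-1.2,26.8,-8.4,-31.6,-1.2,26.8,-8.4,-31.6,-1.2,26.8,-8.4],
  "jaw": -1,
  "grip_force": 50
}}

```text
time_s: 5.6
eef_pos: [0.4485, -0.0858, 0.091]
ee_rot: [3.14, 0.0, 1.717]
wrist_force: [0.5, 0.1, -0.5]
gripper_width: 0.0856
grasp_force: 0.0
```

```bash
python3 look.py w4 .4477,-.0868,.0265,98.3
```

```text
5.65 [ 0.4489 -0.0855  0.0914] 98.42
go .4477,-.0868,.0265,98.3 [-0.12, -0.14, 6.49, 0.12]
```

View pics/w4.png

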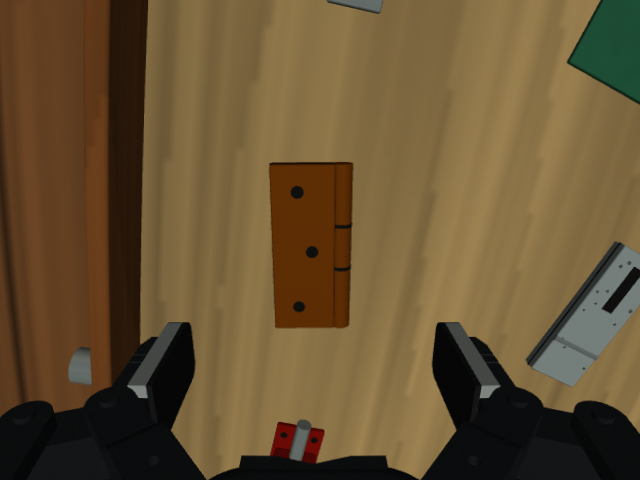

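The hinge sits at (312,245), squarely between the open fingers. I'll go down and close.

{"api": "arm_command", "payload": {
  "motion": [-0.1,-0.1,3,0,-0.1,-0.1,5,0,-0.1,-0.1,6.5,0,-0.1,-0.1,6.5,0]
}}

```text
time_s: 6.15
eef_pos: [0.447, -0.0858, 0.0247]
ee_rot: [-3.141, -0.001, 1.719]
wrist_force: [-0.3, -1.4, -0.5]
gripper_width: 0.0852
grasp_force: 0.0
```

{"api": "arm_command", "payload": {
  "motion": [0,0,0,0,0,0,0,0,0,0,0,0,0,0,0,0,0,0,0,0,0,0,0,0],
  "jaw": 1,
  "grip_force": 50
}}

```text
time_s: 6.9
eef_pos: [0.4472, -0.0865, 0.025]
ee_rot: [-3.141, -0.0, 1.718]
wrist_force: [-0.3, -0.1, -0.4]
gripper_width: -0.0001
grasp_force: 0.0
```

```bash
python3 look.py w5
```

```text
6.95 [ 0.4472 -0.0865  0.025 ] 98.44
```

View pics/w5.png

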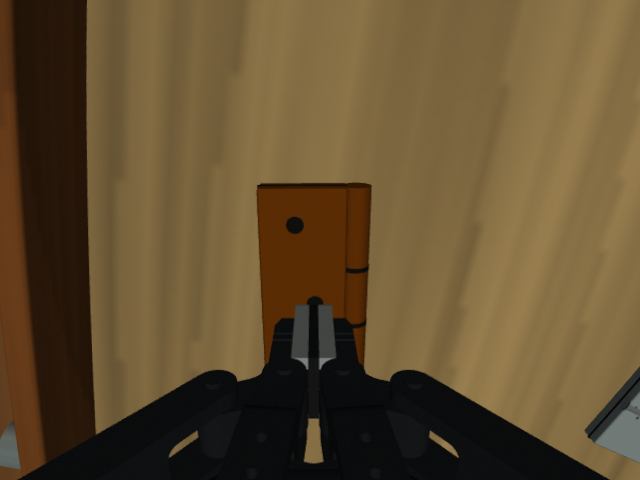

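The fingers have shut at (313,305) above the hinge without gripping it. I'll measure where the tips really are.

```bash
python3 - <<'E'
from fit import *
c=pickle.load(open("w5.pkl","rb")); p,w,s=pose(); a=np.radians(w); ex=np.array([np.cos(a),np.sin(a)])
for px in ([313,305],[313,357]):
    o,r=rays(c,[px]); r=r[0]
    for off in(-.011,0,.011):
        t=(off-(o[:2]-p[:2])@ex)/(r[:2]@ex); print(px,off,(o+t*r).round(4))
c4=pickle.load(open("w4.pkl","rb")); print(-c4['world_to_cam'][:3,:3].T@c4['world_to_cam'][:3,3]-[.4489,-.0855,.0914],-c['world_to_cam'][:3,:3].T@c['world_to_cam'][:3,3]-p)
V=(cv2.imread("pics/w4.png"),c4)
print(fit("hinge",[V],(.4477,-.0868,.145),.006))
V5=(cv2.imread("pics/w5.png"),c)
# heights of hinge far corners by tri between w4 and w5
print("far L",tri([(c4,(270,163)),(c,(258,185))]),"far R",tri([(c4,(351,163)),(c,(370,185))]), "tc", s['wrist_force'])
E
```

```text
[313, 305] -0.011 [ 0.4486 -0.0974 -0.0018]
[313, 305] 0 [ 0.447  -0.0865  0.0197]
[313, 305] 0.011 [ 0.4454 -0.0757  0.0411]
[313, 357] -0.011 [ 0.4486 -0.0974  0.0415]
[313, 357] 0 [ 0.447  -0.0865  0.0578]
[313, 357] 0.011 [ 0.4454 -0.0757  0.0741]
[-0.01274518  0.08129586  0.15476156] [-0.01223982  0.08154913  0.15517337]
(array([ 0.44757699, -0.08670097,  0.14958276,  0.00752287]), np.float64(0.011898983255521967))
far L [ 0.41772151 -0.04067934  0.01147645] far R [ 0.4617836  -0.03359684  0.01487914] tc [0.13176606 0.72771019 0.32754129]
```

```bash
python3 - <<'E'
from fit import *
c=pickle.load(open("w4.pkl","rb")); p=np.array([.4489,-.0855,.0914]);a=np.radians(98.42)
R=np.array([[np.cos(a),np.sin(a),0],[np.sin(a),-np.cos(a),0],[0,0,-1]]).T
for px in([190,322],[166,322],[193,376],[135,393],[160,350],[433,322],[460,322],[434,376],[493,393]):
    o,r=rays(c,[px]); o=(o-p)@R; r=r[0]@R
    y=-.0427 if px[0]<320 else .0427
    print(px,(o+r*((y-o[1])/r[1])).round(4))
E
python3 -c "
import cv2
a=cv2.imread('pics/w5.png')[280:480,200:430]; b=cv2.imread('pics/w4.png')[300:480,0:230]
import numpy as np
cv2.imwrite('pics/z.png',np.hstack([cv2.resize(a,(400,400)),cv2.resize(b,(400,400))]))"
```

```text
[190, 322] [ 0.0104 -0.0427 -0.0275]
[166, 322] [ 0.0222 -0.0427 -0.0486]
[193, 376] [-0.0091 -0.0427 -0.031 ]
[135, 393] [ 0.0171 -0.0427 -0.0733]
[160, 350] [ 0.0174 -0.0427 -0.0555]
[433, 322] [ 0.0062  0.0427 -0.0204]
[460, 322] [ 0.0202  0.0427 -0.0453]
[434, 376] [-0.0114  0.0427 -0.0281]
[493, 393] [ 0.0156  0.0427 -0.0716]
```

View pics/z.png

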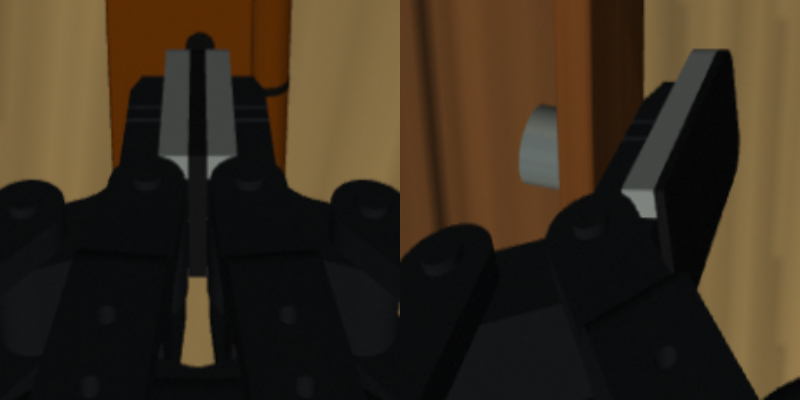

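The close-up shows the pads shut at (200,50) clear of the hinge. The measured tips are about 16 mm (shut) to 26 mm (open) behind the reported TCP, not 22 mm ahead as the text says. I'll open and go lower in small steps, watching the force.

{"api": "arm_command", "payload": {
  "motion": [0,0,0,0,0,0,0,0,0,0,0,0,0,0,0,0,0,0,0.5,0,0,0,1,0,0,0,1.5,0,0,0,1.5,0],
  "jaw": -1
}}

```text
time_s: 7.95
eef_pos: [0.4466, -0.0863, 0.0093]
ee_rot: [-3.14, -0.001, 1.718]
wrist_force: [-0.0, 0.6, 1.1]
gripper_width: 0.0855
grasp_force: 0.0
```

{"api": "arm_command", "payload": {
  "motion": [0,0,0.5,0,0,0,1,0,0,0,1,0]
}}

```text
time_s: 8.32
eef_pos: [0.4468, -0.0864, -0.0006]
ee_rot: [-3.141, -0.001, 1.718]
wrist_force: [0.2, 0.6, -0.3]
gripper_width: 0.0853
grasp_force: 0.0
```

```bash
python3 - <<'E'
from fit import *
c=viewer.get_calibration("wrist"); im=viewer.camera("wrist"); pickle.dump(c,open("w6.pkl","wb")); cv2.imwrite("pics/w6.png",im)
p,w,s=pose(); print(p,w,s['wrist_force'],s['gripper_width'])
sc=viewer.camera("scene"); cs=viewer.get_calibration("scene"); cv2.imwrite("pics/s6.png",sc)
u=project(cs,[[p[0],p[1],.02]])[0].astype(int); print(u)
x,y=max(u[0]-70,0),max(u[1]-60,0); cv2.imwrite("pics/s6c.png",np.hstack([cv2.resize(sc[y:y+100,x:x+140],(560,400),interpolation=3),cv2.resize(im[200:480],None,fx=.375,fy=1.42857*1)[:400]]))
E
```

```text
[ 4.46978723e-01 -8.64170079e-02 -2.99636200e-04] 98.44108131234091 [ 0.16900511 -0.06561524  0.10995468] 0.08529651611004199
[279 221]
```

View pics/s6c.png

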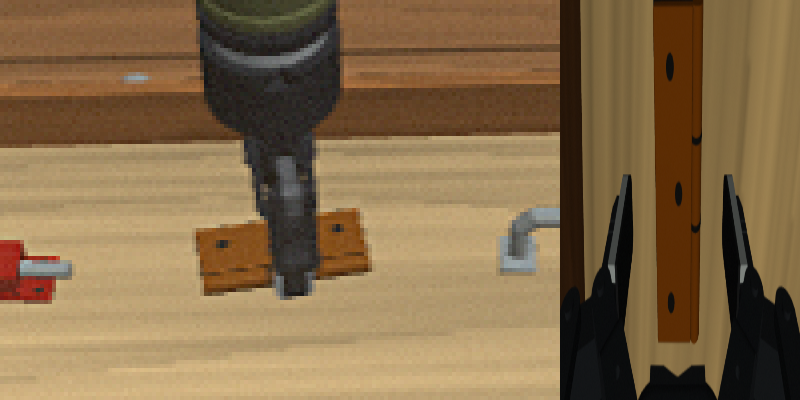

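The fingers straddle the hinge, which lies centred between them at about (678,190), with no contact yet. I'll go 1 cm lower and close.

{"api": "arm_command", "payload": {
  "motion": [0,0,0.5,0,0,0,1,0,0,0,1,0]
}}

```text
time_s: 8.8
eef_pos: [0.4467, -0.0863, -0.0106]
ee_rot: [-3.14, -0.001, 1.718]
wrist_force: [0.2, -0.0, -0.1]
gripper_width: 0.0857
grasp_force: 0.0
```

{"api": "arm_command", "payload": {
  "motion": [0,0,0,0,0,0,0,0,0,0,0,0,0,0,0,0,0,0,0,0],
  "jaw": 1,
  "grip_force": 50
}}

```text
time_s: 9.43
eef_pos: [0.448, -0.0867, -0.0093]
ee_rot: [3.14, 0.001, 1.718]
wrist_force: [0.3, 0.1, 4.6]
gripper_width: 0.0447
grasp_force: 56.2
```

{"api": "arm_command", "payload": {
  "motion": [0,0,-2,0,0,0,-5,0,0,0,-7,0,0,0,-7,0]
}}

```text
time_s: 9.93
eef_pos: [0.4475, -0.0866, 0.0604]
ee_rot: [3.14, 0.001, 1.718]
wrist_force: [0.9, -0.1, -4.4]
gripper_width: 0.044
grasp_force: 52.7
```

```bash
python3 look.py w7 .6157,.0907,.06,74.7
```

```text
9.975 [ 0.4465 -0.0863  0.0592] 98.44
go .6157,.0907,.06,74.7 [15.02, 19.33, -0.08, 23.74]
```

View pics/w7.png

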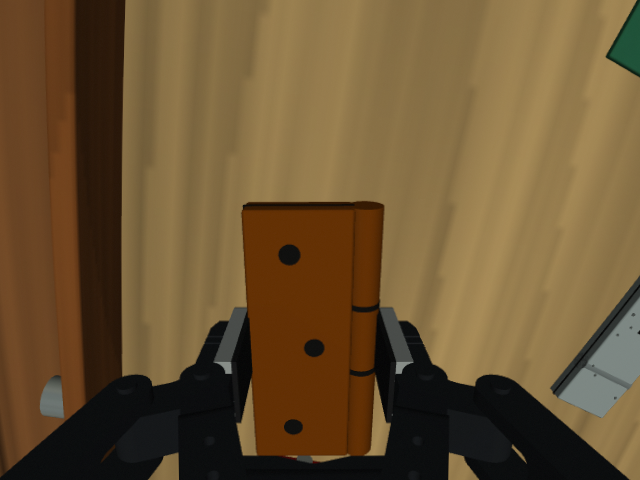

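The hinge is held level at (310,330). Next I move it over the green pad.

{"api": "arm_command", "payload": {
  "motion": [15.0,19.3,0,23.7,15.0,19.3,0,23.7,15.0,19.3,0,23.7,15.0,19.3,0,23.7,15.0,19.3,0,23.7,15.0,19.3,0,23.7,15.0,19.3,0,23.7]
}}

```text
time_s: 10.85
eef_pos: [0.6144, 0.0892, 0.0585]
ee_rot: [-3.139, 0.001, 1.303]
wrist_force: [-0.6, -0.4, -3.3]
gripper_width: 0.0441
grasp_force: 52.9
```

```bash
python3 look.py w8 .6157,.0907,-.005,74.7; python3 - <<'E'
from fit import *
# green pad: non-occluded far edges visible? use green colour corners
im=cv2.imread("pics/w8.png");c=pickle.load(open("w8.pkl","rb"))
h=cv2.cvtColor(im,cv2.COLOR_BGR2HSV);m=cv2.inRange(h,(60,80,30),(95,255,255));p=hull(m)
a=cv2.approxPolyDP(p.reshape(-1,1,2),4,True).reshape(-1,2);print(m.sum()/255,np.c_[a,plane(c,a,.010)].round(3))
print("expected",place("green_pad",[.6157,.0907,-.267,.006])[1::2].round(3))
E
```

```text
10.9 [0.6148 0.0892 0.0591] 74.67
go .6157,.0907,-.005,74.7 [0.17, 0.05, 6.41, -0.03]
8752.0 [[3.845e+02 1.355e+02 6.640e-01 1.450e-01]
 [3.805e+02 2.025e+02 6.550e-01 1.130e-01]
 [2.535e+02 2.015e+02 5.950e-01 1.300e-01]
 [2.515e+02 1.345e+02 6.040e-01 1.610e-01]]
expected [[0.568 0.036 0.01 ]
 [0.602 0.162 0.01 ]
 [0.629 0.02  0.01 ]
 [0.664 0.145 0.01 ]]
```

{"api": "arm_command", "payload": {
  "motion": [0.1,0,3,0,0.1,0,5,0,0.1,0,6,0,0.1,0,6.3,0,0.1,0,6.3,0]
}}

```text
time_s: 11.52
eef_pos: [0.6169, 0.0911, -0.0025]
ee_rot: [3.141, -0.0, 1.304]
wrist_force: [1.0, 0.2, -3.5]
gripper_width: 0.0442
grasp_force: 52.9
```

{"api": "arm_command", "payload": {
  "motion": [0,0,0.1,0,0,0,0.1,0]
}}

```text
time_s: 11.78
eef_pos: [0.6169, 0.0913, -0.0033]
ee_rot: [3.141, -0.0, 1.305]
wrist_force: [0.9, 0.5, -3.4]
gripper_width: 0.0444
grasp_force: 52.9
```

Not touching yet (force is still the weight alone), so a little lower.

{"api": "arm_command", "payload": {
  "motion": [0,0,0.2,0,0,0,0.2,0]
}}

```text
time_s: 12.02
eef_pos: [0.6169, 0.0912, -0.0052]
ee_rot: [3.141, -0.0, 1.305]
wrist_force: [-0.5, 0.0, 0.5]
gripper_width: 0.0439
grasp_force: 55.1
```

{"api": "arm_command", "payload": {
  "motion": [0,0,0.1,0,0,0,0.1,0]
}}

```text
time_s: 12.28
eef_pos: [0.6169, 0.0912, -0.0052]
ee_rot: [3.141, -0.0, 1.305]
wrist_force: [-4.0, 0.3, 7.0]
gripper_width: 0.0443
grasp_force: 57.9
```

{"api": "arm_command", "payload": {
  "motion": [0,0,0,0,0,0,0,0,0,0,0,0,0,0,-3,0,0,0,-7,0,0,0,-11,0,0,0,-11,0],
  "jaw": -1
}}

```text
time_s: 13.15
eef_pos: [0.6195, 0.0914, 0.1078]
ee_rot: [3.133, -0.003, 1.305]
wrist_force: [-0.0, -0.2, -0.2]
gripper_width: 0.0856
grasp_force: 0.0
```

```bash
cat > hf.py <<'E'
from fit import *
# colour-specific mask fit: name view lo hi x y yaw z
R=dict(hinge=[((4,170,30),(14,255,255))],green_pad=[((60,80,30),(95,255,255))],blue_pad=[((100,120,40),(125,255,255))],
 hasp=[((0,0,90),(179,45,255))],latch=[((0,150,40),(3,255,255)),((170,150,40),(179,255,255))],board=[((0,0,0),(179,255,28))],pull=[((0,0,60),(179,50,255))])
import fit as F
def cmask(n,im,c,xy,rad=.074,z=.02):
    h=cv2.cvtColor(im,cv2.COLOR_BGR2HSV); m=sum(cv2.inRange(h,*r)//255 for r in R[n])
    a=np.linspace(0,6.28,40); circ=project(c,np.c_[xy[0]+rad*np.cos(a),xy[1]+rad*np.sin(a),a*0+z])
    roi=cv2.fillPoly(np.zeros(im.shape[:2],np.uint8),[np.int32(circ)],1); m=(m*roi).astype(np.uint8)
    m=cv2.morphologyEx(m,cv2.MORPH_OPEN,np.ones((3,3),np.uint8)); return m
def cfit(n,views,q,z=None,rad=.074):
    F.mask=lambda im,c,xy: cmask(n,im,c,xy,rad); return fit(n,views,q,z)
def load(v): return cv2.imread(f"pics/{v}.png"),pickle.load(open(v+".pkl","rb"))
E
python3 look.py w9 .633,-.1074,.06,71.5; python3 - <<'E'
from hf import *
V=load("w9")
print(cfit("hinge",[V],(.617,.091,-.267),.010)); print(cfit("hinge",[V],(.617,.091,-.267)))
print(cfit("green_pad",[V],(.617,.091,-.267),.006,.1))
E
```

```text
13.2 [0.6177 0.0913 0.1051] 74.74
go .633,-.1074,.06,71.5 [-18.76, 6.7, 4.51, 3.24]
(array([ 0.6168664 ,  0.09080531, -0.26404062,  0.01388657]), np.float64(0.03782977994060943))
(array([ 0.61593617,  0.08955565, -0.26390221,  0.00416439]), np.float64(0.011980554800319121))
(array([ 0.61632756,  0.09020382, -0.2671174 ,  0.01266439]), np.float64(0.013480953711107913))
```

The hinge is on the green pad within about 1 mm. Now the hasp.

{"api": "arm_command", "payload": {
  "motion": [-18.8,6.7,4.5,3.2,-18.8,6.7,4.5,3.2,-18.8,6.7,4.5,3.2,-18.8,6.7,4.5,3.2,-18.8,6.7,4.5,3.2,-18.8,6.7,4.5,3.2]
}}

```text
time_s: 13.95
eef_pos: [0.6313, -0.1064, 0.0576]
ee_rot: [-3.141, -0.0, 1.25]
wrist_force: [0.4, 0.6, 0.7]
gripper_width: 0.0858
grasp_force: 0.0
```

```bash
python3 look.py w10; python3 - <<'E'
from hf import *
q,f=cfit("hasp",[load("w10")],(.633,-.1074,-.32),.006); print(q.round(4),f)
q,f=fit("hasp",[load("w10")],(.633,-.1074,-.32),.006); print(q.round(4),f)
print(go(q[0],q[1],-.009,90+np.degrees(q[2])))
E
```

```text
14.0 [ 0.6316 -0.1062  0.058 ] 71.64
[ 0.6337 -0.1094 -0.3206  0.0096] 0.0380074801142144
[ 0.6337 -0.1094 -0.3206  0.0096] 0.0380074801142144
[-0.24, 0.3, 6.7, 0.01]
```

{"api": "arm_command", "payload": {
  "motion": [-0.2,0.3,2,0,-0.2,0.3,4.5,0,-0.2,0.3,6,0,-0.2,0.3,6.5,0,-0.2,0.3,6.5,0]
}}

```text
time_s: 14.62
eef_pos: [0.6338, -0.1105, -0.0072]
ee_rot: [-3.141, 0.0, 1.249]
wrist_force: [0.1, -1.1, 0.0]
gripper_width: 0.0854
grasp_force: 0.0
```

{"api": "arm_command", "payload": {
  "motion": [0,0,0,0,0,0,0,0,0,0,0,0,0,0,0,0,0,0,0,0],
  "jaw": 1
}}

```text
time_s: 15.25
eef_pos: [0.6345, -0.1109, -0.006]
ee_rot: [3.14, -0.0, 1.249]
wrist_force: [-0.1, -0.8, 4.5]
gripper_width: 0.0345
grasp_force: 50.5
```

{"api": "arm_command", "payload": {
  "motion": [0,0,-2,0,0,0,-5,0,0,0,-7,0,0,0,-7,0]
}}

```text
time_s: 15.75
eef_pos: [0.6353, -0.1111, 0.0657]
ee_rot: [3.137, -0.0, 1.249]
wrist_force: [-0.2, -0.3, -0.3]
gripper_width: 0.0345
grasp_force: 50.2
```

```bash
python3 look.py w11 .6165,.0902,.06,74.9;
```

```text
15.8 [ 0.6341 -0.1108  0.0639] 71.54
go .6165,.0902,.06,74.9 [18.5, -8.04, 0.39, -3.36]
```

View pics/w11.png

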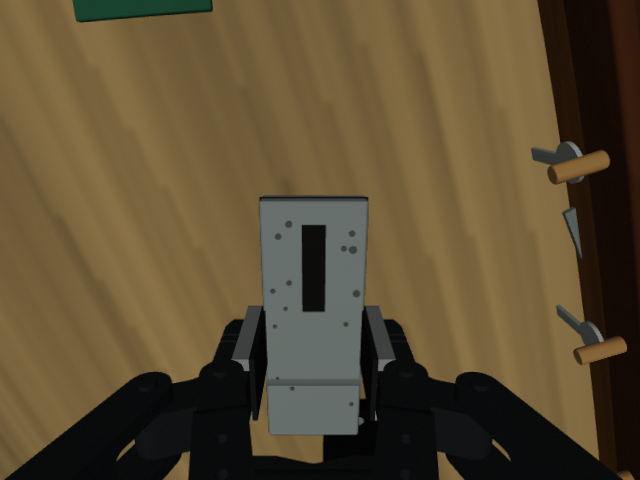

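The hasp is held level, its far edge at row 198, sitting about 3 mm ahead of the TCP. I'll allow for that on the way to the hinge.

{"api": "arm_command", "payload": {
  "motion": [18.2,-8.0,0.4,-3.4,18.2,-8.0,0.4,-3.4,18.2,-8.0,0.4,-3.4,18.2,-8.0,0.4,-3.4,18.2,-8.0,0.4,-3.4,18.2,-8.0,0.4,-3.4,18.2,-8.0,0.4,-3.4]
}}

```text
time_s: 16.68
eef_pos: [0.6157, 0.0858, 0.0588]
ee_rot: [-3.141, 0.0, 1.306]
wrist_force: [-0.5, -0.1, -0.9]
gripper_width: 0.0345
grasp_force: 50.2
```

```bash
python3 look.py w12 .6157,.0873,.011,74.9
```

```text
16.725 [0.6157 0.0859 0.059 ] 74.83
go .6157,.0873,.011,74.9 [0.13, -0.04, 4.8, -0.07]
```

{"api": "arm_command", "payload": {
  "motion": [0.1,0,2,0,0.1,0,4,0,0.1,0,4.6,0,0.1,0,4.6,0]
}}

```text
time_s: 17.23
eef_pos: [0.6151, 0.0882, 0.0117]
ee_rot: [-3.14, 0.001, 1.308]
wrist_force: [-1.0, 1.1, 0.1]
gripper_width: 0.0346
grasp_force: 50.2
```

{"api": "arm_command", "payload": {
  "motion": [0,0,0.2,0,0,0,0.2,0]
}}

```text
time_s: 17.48
eef_pos: [0.6158, 0.0883, 0.011]
ee_rot: [3.141, -0.0, 1.308]
wrist_force: [0.6, 0.0, -1.3]
gripper_width: 0.0346
grasp_force: 50.2
```

{"api": "arm_command", "payload": {
  "motion": [0,0,0.1,0,0,0,0.1,0]
}}

```text
time_s: 17.73
eef_pos: [0.6158, 0.0883, 0.0101]
ee_rot: [3.141, -0.0, 1.308]
wrist_force: [0.5, 0.2, -0.9]
gripper_width: 0.0341
grasp_force: 50.2
```

{"api": "arm_command", "payload": {
  "motion": [0,0,0.15,0,0,0,0.15,0]
}}

```text
time_s: 17.98
eef_pos: [0.6159, 0.0883, 0.01]
ee_rot: [-3.141, 0.0, 1.308]
wrist_force: [-4.6, 0.4, 7.0]
gripper_width: 0.0344
grasp_force: 51.1
```

{"api": "arm_command", "payload": {
  "motion": [0,0,0,0,0,0,0,0,0,0,0,0,0,0,0,0,0,0,-3,0,0,0,-6,0,0,0,-9.5,0,0,0,-9.5,0],
  "jaw": -1
}}

```text
time_s: 18.98
eef_pos: [0.6184, 0.0884, 0.1075]
ee_rot: [3.135, -0.002, 1.308]
wrist_force: [-0.0, -0.4, -0.3]
gripper_width: 0.0854
grasp_force: 0.0
```

```bash
python3 look.py w13 .4571,-.2661,.06,85.9; python3 - <<'E'
from hf import *
V=load("w13")
print("hasp",cfit("hasp",[V],(.6165,.09,-.265))); print("hinge",cfit("hinge",[V],(.6165,.0902,-.265)))
E
```

```text
19.025 [0.6169 0.0883 0.1051] 74.94
go .4571,-.2661,.06,85.9 [-38.37, -6.22, 4.51, -10.96]
hasp (array([ 0.61608624,  0.08952774, -0.26570974,  0.01641939]), np.float64(0.008594281146203975))
hinge (array([ 0.61595098,  0.0896643 , -0.26420354,  0.00415481]), np.float64(0.004425666581794663))
```

View pics/w13.png

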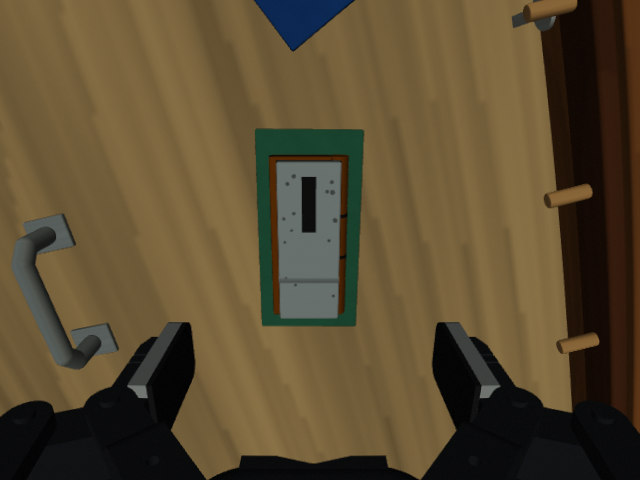

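Hasp, hinge and pad are nested concentrically at (310,240). Now the latch.

{"api": "arm_command", "payload": {
  "motion": [-38.4,-6.2,4.5,-11,-38.4,-6.2,4.5,-11,-38.4,-6.2,4.5,-11,-38.4,-6.2,4.5,-11,-38.4,-6.2,4.5,-11,-38.4,-6.2,4.5,-11,-38.4,-6.2,4.5,-11,-38.4,-6.2,4.5,-11,-38.4,-6.2,4.5,-11]
}}

```text
time_s: 20.15
eef_pos: [0.4565, -0.2651, 0.058]
ee_rot: [-3.141, -0.001, 1.501]
wrist_force: [0.0, -0.5, -0.9]
gripper_width: 0.0856
grasp_force: 0.0
```

```bash
python3 look.py w14; python3 - <<'E'
from hf import *
V=load("w14")
for z in(.006,None):
    q,f=fit("latch",[V],(.457,-.2661,-.07),z); print(q.round(4),f, np.degrees(q[2]))
print(go(q[0],q[1],-.001,90+np.degrees(q[2])))
# flipped hypothesis
import fit as F
F.M["latch"]=F.M["latch"]*[-1,-1,1]
q,f=fit("latch",[V],(.457,-.2661,-.07)); print("flip",q.round(4),f)
E
```

```text
20.2 [ 0.4567 -0.2651  0.0583] 86.05
[ 0.4567 -0.2655 -0.0717  0.0099] 0.035388891518417065 -4.107517793388061
[ 0.4567 -0.2658 -0.0711  0.0046] 0.03497422514831672 -4.0731760765680525
[-0.07, 0.01, 5.93, 0.12]
flip [ 0.4573 -0.2581 -0.0706  0.0099] 0.06368728855094563
```

{"api": "arm_command", "payload": {
  "motion": [-0.1,0,2,0,-0.1,0,4,0,-0.1,0,5.5,0,-0.1,0,5.8,0,-0.1,0,5.8,0]
}}

```text
time_s: 20.82
eef_pos: [0.4565, -0.2673, 0.0007]
ee_rot: [3.141, 0.0, 1.501]
wrist_force: [-0.5, 0.2, 0.6]
gripper_width: 0.0857
grasp_force: 0.0
```

{"api": "arm_command", "payload": {
  "motion": [0,0,0,0,0,0,0,0,0,0,0,0,0,0,0,0,0,0,0,0],
  "jaw": 1
}}

```text
time_s: 21.45
eef_pos: [0.4566, -0.2679, 0.0012]
ee_rot: [3.141, 0.001, 1.5]
wrist_force: [-0.2, 0.1, 4.1]
gripper_width: 0.0283
grasp_force: 50.2
```

{"api": "arm_command", "payload": {
  "motion": [0,0,-2,0,0,0,-5,0,0,0,-7,0,0,0,-7,0,0,0,-7,0]
}}

```text
time_s: 22.08
eef_pos: [0.4552, -0.2668, 0.0691]
ee_rot: [-3.14, -0.001, 1.5]
wrist_force: [-0.2, 0.7, -1.8]
gripper_width: 0.0285
grasp_force: 49.7
```

```bash
python3 look.py w15 .6161,.0895,.07,74.8
```

```text
22.125 [ 0.455  -0.2667  0.0688] 85.94
go .6161,.0895,.07,74.8 [36.67, 13.55, -0.12, 11.14]
```

{"api": "arm_command", "payload": {
  "motion": [36.5,13.5,0,11.1,36.5,13.5,0,11.1,36.5,13.5,0,11.1,36.5,13.5,0,11.1,36.5,13.5,0,11.1,36.5,13.5,0,11.1,36.5,13.5,0,11.1,36.5,13.5,0,11.1,36.5,13.5,0,11.1]
}}

```text
time_s: 23.25
eef_pos: [0.6156, 0.0859, 0.0695]
ee_rot: [-3.14, 0.001, 1.305]
wrist_force: [0.6, -0.2, -1.5]
gripper_width: 0.0286
grasp_force: 49.8
```

```bash
python3 look.py w16 .6156,.0876,.029,74.8
```

```text
23.3 [0.6157 0.0856 0.0697] 74.75
go .6156,.0876,.029,74.8 [0.19, -0.06, 4.07, -0.05]
```

View pics/w16.png

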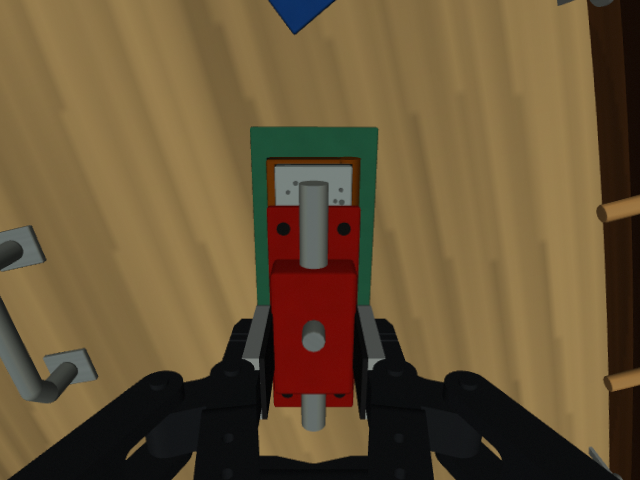

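The latch is held level and lined up over the stack, base edge at row 206. I'll lower it.

{"api": "arm_command", "payload": {
  "motion": [0.1,0,2,0,0.1,0,3.5,0,0.1,0,4,0,0.1,0,4.05,0]
}}

```text
time_s: 23.8
eef_pos: [0.6162, 0.0878, 0.029]
ee_rot: [-3.14, 0.001, 1.306]
wrist_force: [0.4, -0.0, -1.8]
gripper_width: 0.0286
grasp_force: 49.8
```

{"api": "arm_command", "payload": {
  "motion": [0,0,0.15,0,0,0,0.15,0]
}}

```text
time_s: 24.05
eef_pos: [0.6172, 0.0881, 0.029]
ee_rot: [3.141, -0.0, 1.306]
wrist_force: [-0.6, -0.1, -1.1]
gripper_width: 0.0284
grasp_force: 49.8
```

{"api": "arm_command", "payload": {
  "motion": [0,0,0.1,0,0,0,0.1,0]
}}

```text
time_s: 24.3
eef_pos: [0.6169, 0.0881, 0.0277]
ee_rot: [3.141, -0.0, 1.306]
wrist_force: [-1.2, -0.9, -1.3]
gripper_width: 0.0285
grasp_force: 49.8
```

{"api": "arm_command", "payload": {
  "motion": [0,0,0.1,0,0,0,0.1,0]
}}

```text
time_s: 24.55
eef_pos: [0.617, 0.0881, 0.0272]
ee_rot: [3.141, -0.0, 1.306]
wrist_force: [-2.3, 0.3, 3.3]
gripper_width: 0.0284
grasp_force: 50.2
```

{"api": "arm_command", "payload": {
  "motion": [0,0,0.05,0,0,0,0.05,0]
}}

```text
time_s: 24.8
eef_pos: [0.617, 0.0881, 0.0272]
ee_rot: [3.142, -0.0, 1.306]
wrist_force: [-4.1, 0.2, 6.5]
gripper_width: 0.0284
grasp_force: 50.7
```

Contact; release and rise.

{"api": "arm_command", "payload": {
  "motion": [0,0,0,0,0,0,0,0,0,0,0,0,0,0,0,0,0,0,-3,0,0,0,-6,0,0,0,-9,0,0,0,-9,0],
  "jaw": -1
}}

```text
time_s: 25.8
eef_pos: [0.6191, 0.0882, 0.1194]
ee_rot: [3.135, -0.002, 1.306]
wrist_force: [0.6, -1.1, 0.1]
gripper_width: 0.0855
grasp_force: 0.0
```

```bash
python3 look.py w17 .6116,-.2653,.07,71.6; python3 - <<'E'
from hf import *
V=load("w17"); import fit as F
F.M["latch"]=np.array(box(.034,.088,0,.004)+box(.03,.05,0,.020))  # red parts only
for z in(.032,None): print("latch",cfit("latch",[V],(.6165,.09,-.265),z))
print("hinge",cfit("hinge",[V],(.6165,.0902,-.265)))
E
```

```text
25.85 [0.6176 0.0881 0.1171] 74.84
go .6116,-.2653,.07,71.6 [-34.27, 8.66, 4.71, 3.24]
latch (array([ 0.61730797,  0.08961421, -0.26513504,  0.01036839]), np.float64(0.019512186653150798))
latch (array([ 0.61695594,  0.08914115, -0.26639213,  0.02838882]), np.float64(0.009591485516491582))
hinge (array([ 0.61602148,  0.08989018, -0.26384319,  0.00404625]), np.float64(0.009818997912785177))
```

The latch is within about 1 mm. Now the board.

{"api": "arm_command", "payload": {
  "motion": [-34.3,8.7,4.7,3.2,-34.3,8.7,4.7,3.2,-34.3,8.7,4.7,3.2,-34.3,8.7,4.7,3.2,-34.3,8.7,4.7,3.2,-34.3,8.7,4.7,3.2,-34.3,8.7,4.7,3.2,-34.3,8.7,4.7,3.2,-34.3,8.7,4.7,3.2]
}}

```text
time_s: 26.98
eef_pos: [0.611, -0.2643, 0.0684]
ee_rot: [-3.141, -0.0, 1.252]
wrist_force: [1.1, 0.9, -0.2]
gripper_width: 0.085
grasp_force: 0.0
```

```bash
python3 look.py w18; python3 - <<'E'
from hf import *
V=load("w18")
W=load("w1")
print(cfit("board",[W],(.6116,-.2653,-.32),None),fit("board",[W],(.6116,-.2653,-.32),None))
for vs in([V],[V,W]):
    q,f=fit("board",vs,(.6116,-.2653,-.32)); print(q.round(4),f)
m=mask(*V,(.6116,-.2653)); h=hull(m);a=cv2.approxPolyDP(h.reshape(-1,1,2),4,True).reshape(-1,2); print(np.c_[a,plane(V[1],a,.018)].round(3))
print(go(q[0],q[1],-.007,90+np.degrees(q[2])))
E
```

```text
27.025 [ 0.6111 -0.2643  0.0688] 71.74
(array([ 0.61302801, -0.26720568, -0.31761579,  0.00263966]), np.float64(0.007759254708437968)) (array([ 0.61302801, -0.26720568, -0.31761579,  0.00263966]), np.float64(0.007759254708437968))
[ 0.6119 -0.2665 -0.3199  0.0042] 0.0028603055113596287
[ 0.612  -0.2665 -0.3196  0.0054] 0.013549515148734925
[[ 3.585e+02  1.455e+02  6.500e-01 -2.130e-01]
 [ 3.535e+02  3.665e+02  6.130e-01 -3.310e-01]
 [ 2.815e+02  3.675e+02  5.740e-01 -3.190e-01]
 [ 2.735e+02  1.485e+02  6.110e-01 -2.010e-01]]
[-0.18, 0.15, 7.58, 0.05]
```

{"api": "arm_command", "payload": {
  "motion": [-0.2,0.1,2.5,0,-0.2,0.1,5.5,0,-0.2,0.1,7.2,0,-0.2,0.1,7.7,0,-0.2,0.1,7.7,0]
}}

```text
time_s: 27.65
eef_pos: [0.6118, -0.2679, -0.0075]
ee_rot: [3.141, 0.0, 1.251]
wrist_force: [0.4, -0.6, 0.2]
gripper_width: 0.0853
grasp_force: 0.0
```

{"api": "arm_command", "payload": {
  "motion": [0,0,0,0,0,0,0,0,0,0,0,0,0,0,0,0,0,0,0,0],
  "jaw": 1
}}

```text
time_s: 28.28
eef_pos: [0.6122, -0.2685, -0.0068]
ee_rot: [3.14, 0.0, 1.25]
wrist_force: [0.2, 0.6, 6.4]
gripper_width: 0.0403
grasp_force: 52.8
```

{"api": "arm_command", "payload": {
  "motion": [0,0,-2,0,0,0,-5,0,0,0,-8,0,0,0,-10,0,0,0,-10,0]
}}

```text
time_s: 28.9
eef_pos: [0.6125, -0.2686, 0.0944]
ee_rot: [3.138, 0.001, 1.25]
wrist_force: [0.5, -0.2, -1.1]
gripper_width: 0.0407
grasp_force: 52.1
```

```bash
python3 look.py w19 .6388,.2697,.09,112.7
```

```text
28.95 [ 0.6115 -0.2681  0.0925] 71.64
go .6388,.2697,.09,112.7 [51.9, -14.35, 0.25, -41.06]
```

{"api": "arm_command", "payload": {
  "motion": [51.9,-14.4,0,-41,51.9,-14.4,0,-41,51.9,-14.4,0,-41,51.9,-14.4,0,-41,51.9,-14.4,0,-41,51.9,-14.4,0,-41,51.9,-14.4,0,-41,51.9,-14.4,0,-41,51.9,-14.4,0,-41,51.9,-14.4,0,-41]
}}

```text
time_s: 30.2
eef_pos: [0.6365, 0.2724, 0.0895]
ee_rot: [-3.138, -0.0, 1.97]
wrist_force: [0.2, -0.3, -1.3]
gripper_width: 0.0403
grasp_force: 52.1
```

```bash
python3 look.py w20; python3 - <<'E'
from fit import *
im=cv2.imread("pics/w20.png");c=pickle.load(open("w20.pkl","rb"))
h=cv2.cvtColor(im,cv2.COLOR_BGR2HSV);m=cv2.inRange(h,(100,120,40),(125,255,255));p=hull(m)
a=cv2.approxPolyDP(p.reshape(-1,1,2),4,True).reshape(-1,2);print(m.sum()/255,np.c_[a,plane(c,a,.010)].round(3))
for q in([.6388,.2697,.396,.006],[.6355,.2694,.3947,.006]): print("expected",place("blue_pad",q)[1::2].round(3).tolist())
b=cv2.imread("pics/w3.png"); cb=pickle.load(open("w3.pkl","rb"))
h=cv2.cvtColor(b,cv2.COLOR_BGR2HSV);m=cv2.inRange(h,(100,120,40),(125,255,255));p=hull(cv2.morphologyEx(m,cv2.MORPH_OPEN,np.ones((5,5))))
a=cv2.approxPolyDP(p.reshape(-1,1,2),4,True).reshape(-1,2);print(np.c_[a,plane(cb,a,.010)].round(3))
print(go(.638,.2697,.0,112.7))
E
```

```text
30.25 [0.6367 0.2706 0.0896] 112.78
1837.0 [[3.745e+02 1.485e+02 6.450e-01 3.380e-01]
 [3.735e+02 1.585e+02 6.470e-01 3.330e-01]
 [2.595e+02 1.585e+02 5.890e-01 3.080e-01]
 [2.585e+02 1.435e+02 5.850e-01 3.160e-01]
 [3.735e+02 1.425e+02 6.430e-01 3.410e-01]]
expected [[0.634, 0.197, 0.01], [0.584, 0.317, 0.01], [0.693, 0.222, 0.01], [0.643, 0.342, 0.01]]
expected [[0.631, 0.197, 0.01], [0.581, 0.317, 0.01], [0.69, 0.222, 0.01], [0.64, 0.342, 0.01]]
[[5.045e+02 1.795e+02 6.920e-01 2.210e-01]
 [4.555e+02 1.975e+02 6.340e-01 1.980e-01]
 [4.245e+02 9.550e+01 5.870e-01 3.170e-01]
 [4.765e+02 7.550e+01 6.440e-01 3.390e-01]]
[-0.14, 0.08, 8.96, 0.08]
```

{"api": "arm_command", "payload": {
  "motion": [-0.3,0.2,3,0,-0.3,0.2,6,0,-0.3,0.2,8.3,0,-0.3,0.2,9.0,0,-0.3,0.2,9.0,0]
}}

```text
time_s: 30.88
eef_pos: [0.6412, 0.2674, 0.0017]
ee_rot: [-3.141, -0.0, 1.965]
wrist_force: [-0.0, -0.6, -0.8]
gripper_width: 0.0402
grasp_force: 52.0
```

{"api": "arm_command", "payload": {
  "motion": [0,0,0.2,0,0,0,0.2,0]
}}

```text
time_s: 31.12
eef_pos: [0.6419, 0.2683, 0.0012]
ee_rot: [3.14, 0.0, 1.966]
wrist_force: [1.0, 0.0, -1.6]
gripper_width: 0.0402
grasp_force: 52.0
```

{"api": "arm_command", "payload": {
  "motion": [0,0,0.1,0,0,0,0.1,0]
}}

```text
time_s: 31.38
eef_pos: [0.6413, 0.268, -0.0007]
ee_rot: [3.141, 0.0, 1.966]
wrist_force: [0.1, 0.8, -0.6]
gripper_width: 0.0407
grasp_force: 52.0
```

{"api": "arm_command", "payload": {
  "motion": [0,0,0.2,0,0,0,0.2,0]
}}

```text
time_s: 31.62
eef_pos: [0.6415, 0.2681, -0.0027]
ee_rot: [3.141, -0.0, 1.966]
wrist_force: [-0.0, 0.6, 0.9]
gripper_width: 0.0404
grasp_force: 52.2
```

{"api": "arm_command", "payload": {
  "motion": [0,0,0.1,0,0,0,0.1,0]
}}

```text
time_s: 31.88
eef_pos: [0.6415, 0.2681, -0.0027]
ee_rot: [3.141, -0.0, 1.966]
wrist_force: [-2.1, -1.3, 5.7]
gripper_width: 0.0404
grasp_force: 52.8
```

{"api": "arm_command", "payload": {
  "motion": [0,0,0,0,0,0,0,0,0,0,0,0,0,0,0,0,0,0,-3,0,0,0,-7,0,0,0,-11,0,0,0,-11,0],
  "jaw": -1
}}

```text
time_s: 32.88
eef_pos: [0.6442, 0.269, 0.1114]
ee_rot: [3.133, 0.001, 1.966]
wrist_force: [0.1, 0.4, 0.6]
gripper_width: 0.0852
grasp_force: 0.0
```

```bash
python3 look.py w21 .4528,.0946,.09,87; python3 - <<'E'
from hf import *
V=load("w21")
for z in(.010,None):
  print("board",[x for x in cfit("board",[V],(.639,.269,.393),z)])
print("blue",cfit("blue_pad",[V],(.639,.269,.393),.006,.1))
E
```

```text
32.925 [0.6426 0.2684 0.1085] 112.64
go .4528,.0946,.09,87 [-8.74, -24.21, 1.85, 25.64]
board [array([0.64079105, 0.26970621, 0.39428743, 0.00764816]), np.float64(0.019819663964602552)]
board [array([0.64068669, 0.26940363, 0.39500183, 0.00661304]), np.float64(0.00900506589997463)]
blue (array([0.63984413, 0.26840635, 0.39792126, 0.00439464]), np.float64(0.013251455206786722))
```

The board is within about 1.5 mm. Now the D handle.

{"api": "arm_command", "payload": {
  "motion": [-8.7,-24.2,1.9,25.6,-8.7,-24.2,1.9,25.6,-8.7,-24.2,1.9,25.6,-8.7,-24.2,1.9,25.6,-8.7,-24.2,1.9,25.6,-8.7,-24.2,1.9,25.6,-8.7,-24.2,1.9,25.6]
}}

```text
time_s: 33.8
eef_pos: [0.4525, 0.0951, 0.0874]
ee_rot: [3.141, -0.0, 1.52]
wrist_force: [-0.2, 0.2, 0.5]
gripper_width: 0.0854
grasp_force: 0.0
```

```bash
python3 look.py w22; python3 - <<'E'
from hf import *
V=load("w22")
for vs in([V],[V,load("w2")]):
    q,f=fit("pull",vs,(.4528,.0946,-.053)); print(q.round(4),f)
q,f=fit("pull",[V],(.4528,.0946,-.053),.006); print(q.round(4),f)
print(go(q[0],q[1],.018,90+np.degrees(q[2])))
E
```

```text
33.85 [0.4526 0.0951 0.0874] 87.09
[ 0.4527  0.0948 -0.0528  0.0063] 0.03723204133629243
[ 0.4527  0.0945 -0.0529  0.006 ] 0.02767761951279013
[ 0.4527  0.0948 -0.0527  0.026 ] 0.037374174694689066
[-0.03, 0.01, 6.94, 0.11]
```

{"api": "arm_command", "payload": {
  "motion": [0,0,2.5,0,0,0,5,0,0,0,7,0,0,0,7.4,0,0,0,7.4,0]
}}

```text
time_s: 34.48
eef_pos: [0.452, 0.0949, 0.0133]
ee_rot: [3.141, -0.0, 1.52]
wrist_force: [-0.5, -0.2, 0.4]
gripper_width: 0.0854
grasp_force: 0.0
```

{"api": "arm_command", "payload": {
  "motion": [0,0,0,0,0,0,0,0,0,0,0,0,0,0,0,0,0,0,0,0,0,0,0,0],
  "jaw": 1
}}

```text
time_s: 35.22
eef_pos: [0.4517, 0.0945, 0.0134]
ee_rot: [3.141, -0.0, 1.519]
wrist_force: [0.1, -1.0, 2.5]
gripper_width: 0.0101
grasp_force: 48.8
```

{"api": "arm_command", "payload": {
  "motion": [0,0,-2,0,0,0,-5,0,0,0,-8,0,0,0,-8,0]
}}

```text
time_s: 35.72
eef_pos: [0.4529, 0.0947, 0.0949]
ee_rot: [3.137, -0.001, 1.519]
wrist_force: [0.6, 0.0, -2.8]
gripper_width: 0.0102
grasp_force: 49.1
```

```bash
python3 look.py w23 .6407,.2692,.09,112.6
```

```text
35.775 [0.4515 0.0945 0.093 ] 87.04
go .6407,.2692,.09,112.6 [18.42, 17.99, 0.3, -25.56]
```

{"api": "arm_command", "payload": {
  "motion": [18.4,18.0,0,-25.6,18.4,18.0,0,-25.6,18.4,18.0,0,-25.6,18.4,18.0,0,-25.6,18.4,18.0,0,-25.6,18.4,18.0,0,-25.6,18.4,18.0,0,-25.6]
}}

```text
time_s: 36.65
eef_pos: [0.6391, 0.2679, 0.0918]
ee_rot: [-3.139, -0.0, 1.965]
wrist_force: [-0.6, -0.3, -2.1]
gripper_width: 0.01
grasp_force: 49.3
```

```bash
python3 look.py w24 .6407,.2692,.0295,112.6
```

```text
36.7 [0.6394 0.2679 0.0924] 112.6
go .6407,.2692,.0295,112.6 [0.07, 0.17, 6.29, 0.0]
```

View pics/w24.png

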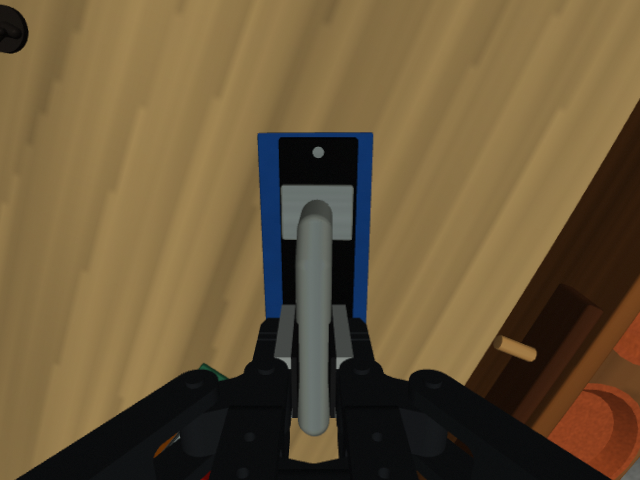

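The handle is level and lined up over the board, its foot at (317,212). I'll lower it to contact at TCP z of about 0.0294.

{"api": "arm_command", "payload": {
  "motion": [0.1,0.1,2.5,0,0.1,0.1,5,0,0.1,0.1,5.9,0,0.1,0.1,6,0,0.1,0.1,6,0]
}}

```text
time_s: 37.33
eef_pos: [0.6419, 0.2703, 0.0345]
ee_rot: [3.14, 0.0, 1.966]
wrist_force: [0.3, 0.9, -0.4]
gripper_width: 0.0102
grasp_force: 49.4
```

{"api": "arm_command", "payload": {
  "motion": [0,0,0.2,0,0,0,0.2,0]
}}

```text
time_s: 37.58
eef_pos: [0.6414, 0.2703, 0.0315]
ee_rot: [3.141, 0.0, 1.966]
wrist_force: [-0.8, 0.2, -1.9]
gripper_width: 0.0104
grasp_force: 49.4
```

{"api": "arm_command", "payload": {
  "motion": [0,0,0.1,0,0,0,0.1,0]
}}

```text
time_s: 37.83
eef_pos: [0.6411, 0.2703, 0.0299]
ee_rot: [-3.141, 0.0, 1.966]
wrist_force: [-0.1, -0.7, -2.4]
gripper_width: 0.0104
grasp_force: 49.4
```

{"api": "arm_command", "payload": {
  "motion": [0,0,0.1,0,0,0,0.1,0]
}}

```text
time_s: 38.08
eef_pos: [0.6415, 0.2704, 0.0295]
ee_rot: [3.141, 0.0, 1.966]
wrist_force: [-0.0, -0.9, 0.1]
gripper_width: 0.0101
grasp_force: 49.7
```

{"api": "arm_command", "payload": {
  "motion": [0,0,0.05,0,0,0,0.05,0]
}}

```text
time_s: 38.33
eef_pos: [0.6416, 0.2705, 0.0294]
ee_rot: [3.14, 0.0, 1.966]
wrist_force: [-0.8, -0.3, 3.6]
gripper_width: 0.0098
grasp_force: 49.9
```

{"api": "arm_command", "payload": {
  "motion": [0,0,0,0,0,0,0,0,0,0,0,0,0,0,0,0,0,0,0,0,0,0,-3,0,0,0,-6,0,0,0,-9,0,0,0,-9,0],
  "jaw": -1
}}

```text
time_s: 39.45
eef_pos: [0.6433, 0.271, 0.1223]
ee_rot: [3.135, 0.0, 1.966]
wrist_force: [-0.4, -0.6, 1.6]
gripper_width: 0.0853
grasp_force: 0.0
```

```bash
python3 look.py w25 .45,.2,.3,90; python3 - <<'E'
from hf import *
V=load("w25")
R["pull"]=[((0,0,70),(179,60,255))]
q,f=cfit("pull",[V],(.641,.27,.395),.022); print("pull",q.round(4),f); q,f=cfit("pull",[V],(.641,.27,.395)); print("pull",q.round(4),f)
print("board",cfit("board",[V],(.641,.269,.393)))
E
```

```text
39.5 [0.6419 0.2705 0.1198] 112.64
go .45,.2,.3,90 [0.88, -20.43, -18.02, 22.64]
pull [0.6422 0.2721 0.3975 0.0074] 0.06214661857613535
pull [0.6422 0.2723 0.3976 0.0228] 0.061107064780017484
board (array([0.64073678, 0.26977195, 0.3940083 , 0.00777496]), np.float64(0.008685710454968576))
```

{"api": "arm_command", "payload": {
  "motion": [0,-15,-12,0,0,-15,-12,0,0,-15,-12,0,0,-15,-12,0,0,-15,-12,0,0,-15,-12,0]
}}

```text
time_s: 40.25
eef_pos: [0.5024, 0.2124, 0.2357]
ee_rot: [-3.137, -0.0, 1.966]
wrist_force: [0.1, -0.1, 0.0]
gripper_width: 0.0852
grasp_force: 0.0
```

```bash
python3 - <<'E'
from h import *
c=viewer.get_calibration("scene"); viewer.camera("scene"); t=viewer.get_calibration("top"); viewer.camera("top")
for n,z in dict(hook_eye=.006,padlock=.006,screw_box=.006,hinge=.010,hasp=.022,latch=.032,pull=.022,board=.01).items():
    for cam,k in(("scene",c),("top",t)):
        r=viewer.pinpoint(cam,n)
        if r: print(n,cam,plane(k,[r[0]["pixel"][::-1]],z).round(3),round(r[0]["confidence"],2))
E
```

```text
hook_eye scene [[0.446 0.281]] 0.45
hook_eye top [[0.435 0.277]] 0.63
padlock scene [[0.593 0.44 ]] 0.58
screw_box scene [[ 0.599 -0.429]] 0.97
screw_box top [[ 0.609 -0.424]] 0.65
hinge scene [[0.62 0.09]] 0.72
hinge top [[0.615 0.088]] 0.56
hasp scene [[0.622 0.094]] 0.71
hasp top [[0.61  0.087]] 0.49
latch scene [[0.614 0.092]] 0.62
latch top [[0.617 0.087]] 0.76
pull scene [[0.645 0.273]] 0.94
pull top [[0.638 0.269]] 0.7
board scene [[0.633 0.281]] 0.75
board top [[0.63  0.269]] 0.88
```

All is in place and the bystanders have not been disturbed, so I'm handing in.

```bash
python3 -c "
from rig import robot
print(robot.hand_in())"
```

```text
the job is handed in; nothing more can be done
None
```

I built both stacks and handed the job in at about 40 s. Before handing in I measured each piece within about 3 mm of centre, saw no sign that the hook-and-eye, padlock or screw box had moved, and had let go of everything; hand-in returned no verdict.

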